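# Lay a bottle carton in the sprung loader of the coding station

### The job

Slide the tall carton upright across the bench until it stands square against the low stop wall at the open end of the loader, about centred between its guides, then push its top so that it tips over the wall and lies on its side on the loader's white spring plate. Push the lying carton fully home against the end stop, press it down against the spring until the latch bolt snaps over its upper edge, and let go, so that it stays down. Leave all the other things on the bench where they are.

Things in the scene. Friction and masses are not known exactly. Their poses are not given: they have to be found in the camera images.
- carton: The tall sealed cardboard carton, 90 x 90 mm, 210 mm high, 0.35 to 0.65 kg, rigid, upright on the bench; too wide to grasp, it is pushed. Origin: centre of its underside; z up its length, x, y square to its sides. Starts 50 to 95 mm short of the stop wall, up to 20 mm off the loader's centre line, turned up to 0.3 rad. Once tipped its underside faces away from the end stop.
- carton_center (a point): Centre of the tall carton, 105 mm along its z from its underside.
- carton_top (a point): Centre of the tall carton's upper end, 210 mm along its z from its underside; once tipped, the end that goes against the end stop.
- loader: Fixed loader, 282 mm long, 156 mm wide. Origin: on the bench, in the middle of its stop wall's front face; x points from the stop wall to the end stop (the way the carton tips), y across, z up. In mm: the stop wall is 14 high (x 0 to 8); two side guides have inner faces at y = +-62 and are 44 high. After tipping, the carton's underside lies about 30 to 65 mm short of the stop wall's face.
- plate (a point): Middle of the top of the loader's white spring plate when it is up: 28 mm high, 114 mm beyond the stop wall's face; the plate is 208 mm long and 118 mm wide. A carton lying on the raised plate has its upper face 118 mm high.
- end_stop (a point): Top middle of the end stop's inner face, 220 mm beyond the stop wall's front face and 94 mm high. Behind it stands the grey latch housing, 12 to 62 mm farther on, 72 mm wide, up to 150 mm high.
- nose (a point): Lower front edge of the latch bolt's nose when it is out, 108 mm high and 10 mm in front of the end stop's face; the bolt is 46 mm wide, flat below; its front runs up and back 30 degrees from vertical, so an edge pressed down past it pushes it back and it snaps out above that edge. The lying carton must go down by more than 10 mm to be latched, and then stays about 10 mm down.
- follower (a joint): How far the white spring plate is pushed down, m: 0 up, 0.016 at its lowest stop. It goes straight down without tilting and stays up under the carton's weight; it starts to move at about 8 N and needs about 13 N at the bottom (the carton's weight counts); the bolt adds some 2 to 6 N while it is being pushed back.
- bolt (a joint): How far the latch bolt is pushed back (along the loader's x), m: 0 fully out, 0.016 fully in. Its spring is weak: 1 to 2.5 N.
- short_carton: Bystander: a lower cardboard carton, 90 x 90 mm, 130 mm high. Origin: centre of its underside.
- bottle_a: Bystander: amber bottle with a black cap, 76 mm across, 280 mm high. Origin: centre of its underside.
- bottle_b: Bystander: another such bottle, 76 mm across, 280 mm high. Origin: centre of its underside.
- cap_cup: Bystander: grey plastic cup, 90 mm across, 60 mm high. Origin: centre of its underside.
- label_roll: Bystander: roll of labels, 100 mm across, 50 mm high. Origin: centre of its underside.
- spanner: Bystander: wrench lying on the bench. Origin: under its middle.
- sample_jar: Bystander: glass jar, 60 mm across, 90 mm high. Origin: centre of its underside.

How it is judged:
By the outcome, as a careful person would: the job done as asked, in the order asked, and still so for the second after the job is handed in, with the robot touching nothing.
It also fails if it takes over 69 s, if anything falls off the work surface, if the arm or the gripper's body presses on something with over 40 N, if the wrist force passes 120 N, or if a joint passes its speed limit or range.

### The arm

A 7-joint arm with a two-finger parallel gripper is mounted at the origin on the work surface. World frame = base frame: x ahead of the robot, y to its left, z up, the work surface at z = 0. Lengths are in m, angles in rad, forces in N, time in s.
With the tool pointing down it reaches from about 0.425 to 0.875 m from the base axis. Payload 4.7 kg.
Tool frame: the origin (TCP) lies midway between the tips of the shut fingers; the grasp point (between the pads) lies 19 mm behind it; z points along the fingers, y is the line along which they close (so a half turn about z gives the same grasp; the last joint's range is limited). The gripper opens to 87 mm and grips with 3 to 60 N. Pads are 19 mm wide; open, the fingers measure 117 mm over their backs; the gripper's body (75 mm by 190 mm) begins 51 mm behind the grasp point.
Start: joints at [1.355, 0.321, -0.07, 1.45, 0.023, 1.371, -0.057], TCP at [0.148, -0.633, 0.223] pointing down, gripper open.
Joint ranges: [-2.86, 2.86], [-0.3, 2.09], [-1.38, 1.24], [0.06, 2.45], [-1.56, 4.7], [0.09, 2.05], [-2.69, 2.69]. Speed limits (rad/s): [2.57, 2.57, 3.14, 3.14, 3.14, 3.14, 3.14].

### API

Orientations are given as a rotation vector (axis times angle).
In Python, from bench import ctrl, get_image, camera_model, close_job gives the robot as it stands (ctrl), with the cameras as plain functions and the job as plain functions.
- The arm moves only by the tool inch_along, called after "Emit:" as name(argument=value, ...) on one line, values as JSON. Schema: {"type":"object","properties":{"ticks":{"type":"array","items":{"type":"object","properties":{"dx":{"type":"number"},"dy":{"type":"number"},"dz":{"type":"number"},"rz":{"type":"number"},"aperture":{"type":"number"}},"additionalProperties":false,"required":["aperture"]},"minItems":1,"maxItems":20},"clamp_n":{"type":"number"},"only":{"type":"string"},"quiet":{"type":"boolean"},"lines":{"type":"string"}},"required":["ticks"],"additionalProperties":false}. ticks is a list of rows, 1 to 20 of them, each an object with the fields dx, dy, dz (the shift in m), rz (a turn about the tool's z in rad), aperture (the opening from 0.0 (shut) to 1.0 (fully open)); a field left out counts as zero (the opening has to be given); each row is the pose to reach, as a shift and turn from the pose commanded when the call began, along the tool's axes at that moment; what a row does not reach only later rows make up. A row lasts 1/10 s, in which the tool goes at most 0.05 m and 0.15 rad, less where a joint would pass 70% of its speed; a pose out of reach is approached as far as the arm can. The fingers move at their own pace and stop on an object; clamp_n is the grip in N (left out, the last holds). Time passes only in rows, so rows that do not move let the fingers close. The tool returns the time, the measured TCP pose, the force, the opening and the grip force at its end. only (a regular expression) keeps the lines of the reply that match it, lines (a string "A,B") keeps lines A to B, and quiet returns only ok. Input that does not fit is refused with a message, and nothing moves.
- ctrl.get_state(): the state, without advancing time (a new reading comes with each control period).
- get_image(name): name is "side" or "top"; returns the picture (480x640x3 uint8, red, green, blue); there is no depth.
- camera_model(name): a dict with "vertical_fov" (degrees; the focal length in pixels is half the picture's height over the tangent of half this angle, whatever the lens; pixels are square), "cx", "cy" (the principal point, pixels), "rvec" (rotation vector, rad) and "tvec" (3), from world to camera coordinates, as OpenCV has them. Camera axes: x right, y down, z forward; pixel columns grow to the right and rows downward; lengths in m; the calibration is good to about 2 mm. A picture is of the moment at which its call begins. camera_model takes no time and is no camera call.
- close_job(): hands the job in; it is judged then, once.
The state is a dict: "time": time; "joint_positions": joint angles; "qd": joint speeds; "joint_torque": joint torques, N m; "position": TCP position; "tool_rot": TCP orientation; "ft_force": force on the tool from outside, world axes, zero at the start; "torque": the same for the moment, N m; "grip_width": opening from 0.0 (shut) to 1.0 (fully open); "grip_force": force on a finger pad.
Only numpy, scipy, OpenCV 4.12 (cv2) and the standard library are available. Lean on these libraries where they do the work, as an engineer would, in place of code of your own. Each camera call takes 0.05 s, during which the arm holds its last target. There are 200 camera calls.

## Working session

There is one attempt and no reset: what is moved stays moved. The work goes in short steps, Python scripts to look and compute and a tool call to move; the robot and the scene stay as the last step left them, time stands still between calls to the robot, and variables do not carry over. Pictures are saved under pics/ and viewed, at most 10 in all, crops included, and the job is handed in when it is done.

```bash
ls; mkdir -p pics; python3 - <<'E'
from bench import ctrl, get_image, camera_model, close_job
import cv2
for n in("side","top"):
    cv2.imwrite(f"pics/{n}0.png",get_image(n)[:,:,::-1]); print(n,camera_model(n))
print(ctrl.get_state())
E
```

```text
bench.py
pics
side {'vertical_fov': 46.106700054251256, 'cx': 322.21413261108614, 'cy': 253.24495791785705, 'rvec': array([ 0.9691972 , -2.45596722,  1.05825162]), 'tvec': array([0.41592317, 0.3821458 , 1.24802766])}
top {'vertical_fov': 44.58179188746465, 'cx': 315.03869129424226, 'cy': 239.25903432538726, 'rvec': array([ 2.15086926, -2.10856073,  0.22411119]), 'tvec': array([-0.0200833 ,  0.60663755,  1.46742361])}
{'time': 0.1, 'joint_positions': array([ 1.35506949,  0.32177127, -0.07007802,  1.45157211,  0.02258492,
        1.37082615, -0.05689363]), 'qd': array([ 0.0001721 , -0.00276841, -0.00072963, -0.00227091, -0.0006103 ,
        0.00242127,  0.00074978]), 'joint_torque': array([-2.74313470e-04, -4.92571020e+01, -4.05660588e-01, -3.13395703e+01,
       -6.39420468e-02,  3.94858432e-02,  8.54510813e-05]), 'position': array([ 0.14791141, -0.63241749,  0.22154671]), 'tool_rot': array([-3.11911300e+00, -3.60053963e-01,  4.51190306e-04]), 'ft_force': array([-0.24454258, -0.62590423,  0.24804461]), 'torque': array([ 0.02400771,  0.03447343, -0.01701952]), 'grip_force': 0.0, 'grip_width': 0.9957976012462256}
```

View pics/top0.png

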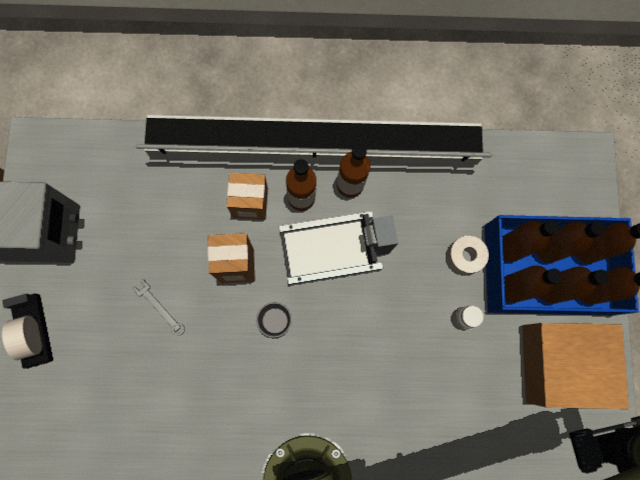

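View pics/side0.png

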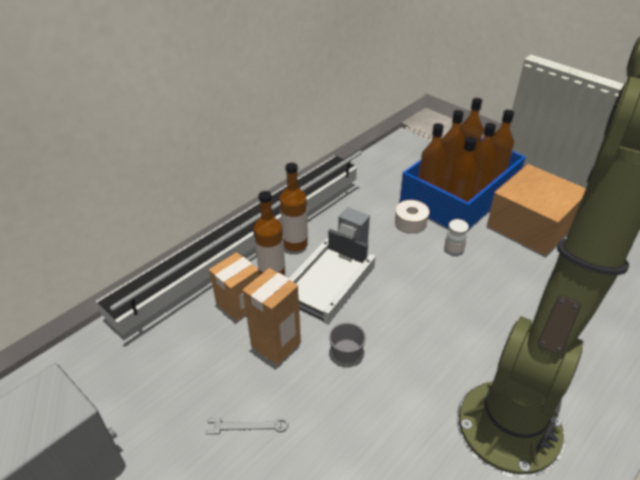

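The top view shows the loader at about px (282–395, 213–285), open end on the left. The tall carton's top is at about (228, 254), the short carton at (247, 190), the bottles at (301, 185) and (353, 175), and the cup at (274, 320). The side view confirms the tall carton stands in front of the loader. I'll measure it next.

```bash
cat > h.py <<'E'
import numpy as np, cv2
from bench import ctrl, get_image, camera_model, close_job
from scipy.spatial.transform import Rotation as R
def cam(n):
    m=camera_model(n); f=240/np.tan(np.radians(m["vertical_fov"]/2))
    K=np.array([[f,0,m["cx"]],[0,f,m["cy"]],[0,0,1]]); return K,np.array(m["rvec"]),np.array(m["tvec"])
def ray(n,px,z):
    K,r,t=cam(n); M=cv2.Rodrigues(r)[0]; c=-M.T@t
    d=(M.T@np.linalg.inv(K)@np.c_[np.atleast_2d(px).astype(float),np.ones(len(np.atleast_2d(px)))].T).T
    return c+d*((z-c[2])/d[:,2])[:,None]
def proj(n,P):
    K,r,t=cam(n); return cv2.projectPoints(np.atleast_2d(P).astype(float),r,t,K,None)[0][:,0]
def save(n,name,box=None,s=1):
    im=get_image(n); o=im[:,:,::-1]
    if box: o=o[box[1]:box[3],box[0]:box[2]]
    cv2.imwrite("pics/"+name+".png",cv2.resize(o,None,fx=s,fy=s,interpolation=cv2.INTER_CUBIC)); return im
E
python3 - <<'E'
from h import *
im=save("top","crop",(195,150,425,340),3)
hsv=cv2.cvtColor(im,cv2.COLOR_RGB2HSV)
def big(mask,box,k=3):
    m=np.zeros_like(mask); x0,y0,x1,y1=box; m[y0:y1,x0:x1]=mask[y0:y1,x0:x1]
    m=cv2.morphologyEx(m,cv2.MORPH_CLOSE,np.ones((k,k)))
    c=max(cv2.findContours(m,cv2.RETR_EXTERNAL,cv2.CHAIN_APPROX_NONE)[0],key=cv2.contourArea); return c
for n,b in(("tall",(195,225,262,300)),("short",(215,165,275,224))):
    for nm,mk in(("bright",(hsv[...,2]>120)&(((hsv[...,1]>70)&(hsv[...,0]<20))|(hsv[...,2]>215))),("stripe",(hsv[...,2]>215)&(hsv[...,1]<70))):
        c=big(mk.astype(np.uint8)*255,b); r=cv2.minAreaRect(c); p=cv2.boxPoints(r)
        w=ray("top",p,.21 if n=="tall" else .13); print(n,nm,r,"\n",w.round(4)[:,:2],w.mean(0).round(4),np.linalg.norm(np.diff(w,axis=0),axis=1))
mk=((hsv[...,2]>205)&(hsv[...,1]<40)).astype(np.uint8)*255
c=big(mk,(275,210,385,290),1); r=cv2.minAreaRect(c); p=cv2.boxPoints(r); w=ray("top",p,.028)
print("plate",r,w.round(4),w.mean(0),np.linalg.norm(np.diff(w,axis=0),axis=1))
print(hsv[250,330],hsv[254,215],hsv[254,228],hsv[275,232])
E
```

```text
tall bright ((227.19204711914062, 252.49264526367188), (38.27939224243164, 39.08648681640625), 87.79740142822266) 
 [[0.5843 0.2474]
 [0.5899 0.1565]
 [0.4997 0.1495]
 [0.4944 0.2393]] [0.5421 0.1982 0.21  ] [0.09105618 0.09040146 0.08993308]
tall stripe ((227.31629943847656, 252.50967407226562), (13.66529655456543, 37.26421356201172), 86.98721313476562) 
 [[0.5546 0.2426]
 [0.5611 0.1564]
 [0.5289 0.1534]
 [0.5225 0.2392]] [0.5418 0.1979 0.21  ] [0.08643497 0.03228289 0.08605381]
short bright ((245.37242126464844, 190.03106689453125), (36.124786376953125, 34.87910079956055), 4.763641834259033) 
 [[0.6731 0.2175]
 [0.7637 0.2145]
 [0.758  0.1233]
 [0.6674 0.1274]] [0.7156 0.1707 0.13  ] [0.09069332 0.09134274 0.0906986 ]
short stripe ((245.3815460205078, 190.13230895996094), (34.6132926940918, 12.203404426574707), 3.1798300743103027) 
 [[0.7007 0.2142]
 [0.7324 0.214 ]
 [0.7295 0.1269]
 [0.6977 0.1275]] [0.7151 0.1707 0.13  ] [0.03174124 0.0871301  0.03175391]
plate ((327.270263671875, 251.62164306640625), (49.648494720458984, 78.58271026611328), 80.53767395019531) [[ 0.6263  0.0731  0.028 ]
 [ 0.6662 -0.1333  0.028 ]
 [ 0.5343 -0.1552  0.028 ]
 [ 0.496   0.0482  0.028 ]] [ 0.58070057 -0.04181702  0.028     ] [0.21028902 0.13369052 0.20698551]
[ 27  21 226] [ 18  35 225] [ 18  40 223] [ 13 105  51]
```

View pics/crop.png

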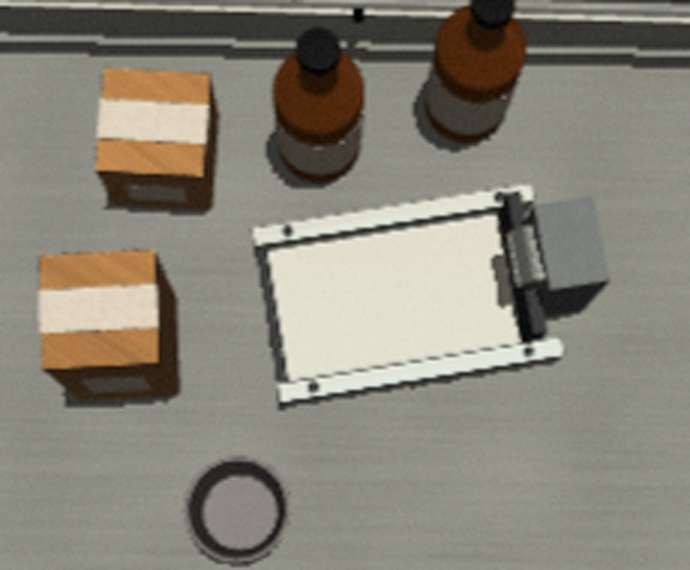

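The crop shows clean carton tops. The guides, the plate and the dark stop wall between the guides' left ends are also distinct. The plate mask leaked into a guide, so I'll separate them to fix the loader frame.

```bash
python3 - <<'E'
from h import *
im=get_image("top"); hsv=cv2.cvtColor(im,cv2.COLOR_RGB2HSV)
for n in("top","side"):
    K,r,t=cam(n); print(n,(-cv2.Rodrigues(r)[0].T@t).round(3))
mk=(hsv[...,2]>170).astype(np.uint8); mk[:, :276]=0; mk[:,386:]=0; mk[:208]=0; mk[292:]=0
# separate: erode by 1 via connectivity 4
for th in(170,200,215):
    m=((hsv[...,2]>th)&(mk>0)).astype(np.uint8)
    n,l,s,c=cv2.connectedComponentsWithStats(m,connectivity=4)
    for i in range(1,n):
        if s[i,4]<120: continue
        ct=cv2.findContours((l==i).astype(np.uint8),cv2.RETR_EXTERNAL,cv2.CHAIN_APPROX_NONE)[0][0]
        r=cv2.minAreaRect(ct); p=cv2.boxPoints(r); z=.028 if min(r[1])>30 else .044
        w=ray("top",p,z); d=np.linalg.norm(np.diff(w,axis=0),axis=1); k=d[:2].argmax(); v=w[k+1]-w[k]
        print(th,s[i,4],np.round(p,1).tolist(),w[:,:2].round(4).tolist(),w.mean(0).round(4),d.round(4),"ang",np.degrees(np.arctan2(v[1],v[0])).round(2))
print("tall/short/loader")
E
```

```text
top [0.317 0.018 1.556]
side [-0.143  0.753  1.136]
170 489 [[278.3999938964844, 225.3000030517578], [371.70001220703125, 210.10000610351562], [372.70001220703125, 216.3000030517578], [279.3999938964844, 231.39999389648438]] [[0.6452, 0.0891], [0.6919, -0.1577], [0.6751, -0.1603], [0.6285, 0.086]] [ 0.6602 -0.0357  0.044 ] [0.2512 0.0171 0.2507] ang -79.27
170 3817 [[280.20001220703125, 234.10000610351562], [374.20001220703125, 218.5], [382.5, 267.79998779296875], [288.3999938964844, 283.3999938964844]] [[0.6246, 0.0844], [0.673, -0.1664], [0.54, -0.1879], [0.4935, 0.0591]] [ 0.5828 -0.0527  0.028 ] [0.2554 0.1347 0.2513] ang -79.06
200 358 [[291.20001220703125, 224.0], [359.20001220703125, 213.10000610351562], [360.0, 218.3000030517578], [292.0, 229.1999969482422]] [[0.6494, 0.0554], [0.6831, -0.1244], [0.669, -0.1267], [0.6355, 0.0529]] [ 0.6592 -0.0357  0.044 ] [0.183  0.0143 0.1827] ang -79.4
200 3594 [[284.29998779296875, 233.60000610351562], [361.8999938964844, 220.6999969482422], [370.1000061035156, 269.6000061035156], [292.3999938964844, 282.6000061035156]] [[0.6262, 0.0736],
[... 284 characters left out ...]
8438]] [[0.6498, 0.0524], [0.6822, -0.1209], [0.6699, -0.1229], [0.6376, 0.0502]] [ 0.6599 -0.0353  0.044 ] [0.1764 0.0124 0.1761] ang -79.4
215 3124 [[284.6000061035156, 233.60000610351562], [360.0, 221.5], [366.79998779296875, 263.8999938964844], [291.5, 276.0]] [[0.6262, 0.0726], [0.6638, -0.128], [0.5495, -0.1464], [0.5131, 0.0516]] [ 0.5882 -0.0376  0.028 ] [0.2041 0.1158 0.2013] ang -79.37
215 321 [[300.79998779296875, 276.0], [368.8999938964844, 264.5], [369.70001220703125, 269.20001220703125], [301.6000061035156, 280.70001220703125]] [[0.5116, 0.0269], [0.5456, -0.1503], [0.5333, -0.1524], [0.4994, 0.0246]] [ 0.5225 -0.0628  0.044 ] [0.1804 0.0125 0.1801] ang -79.14
tall/short/loader
```

```bash
cat >> h.py <<'E'
O=np.array([.568,.0738]); A=np.radians(-79.27); u=np.array([np.cos(A),np.sin(A)]); v=np.array([-u[1],u[0]])
def toL(p): p=np.asarray(p)[...,:2]-O; return np.stack([p@u,p@v],-1)
def toW(x,y): return O+x*u+y*v
def tool(dst,s):  # shift in tool axes
    return R.from_rotvec(s["tool_rot"]).inv().apply(np.asarray(dst)-s["position"])
def st():
    s=ctrl.get_state(); M=R.from_rotvec(s["tool_rot"]).as_matrix(); l=toL(s["position"])
    print("t",round(s["time"],2),"L",(l*1e3).round(1),"z",round(s["position"][2]*1e3,1),"F",s["ft_force"].round(1),"xyaw",np.degrees(np.arctan2(M[1,0],M[0,0])).round(2),"j",np.round(s["joint_positions"],2)); return s
E
python3 - <<'E'
from h import *
s=st(); print("carton L",toL([[.542,.198],[.7156,.1707]]), "px", proj("top",[[*toW(-.235,0),0]]))
p=s["position"]
for d in([*p[:2],.40],[.45,-.42,.40],[.60,0,.40],[*toW(-.235,0),.40]): print(np.round(d,3),tool(d,s).round(3))
M=R.from_rotvec(s["tool_rot"]).as_matrix(); print("turn",np.arctan2(M[1,0],M[0,0])-(A+np.pi))
E
```

```text
t 0.2 L [ 615.8 -544.2] z 221.9 F [-0.3  0.  -0.2] xyaw 13.17 j [ 1.36  0.32 -0.07  1.45  0.02  1.37 -0.06]
carton L [[-0.12686913 -0.00242171]
 [-0.06772542  0.16306023]] px [[196.84131259 271.29177205]]
[ 0.148 -0.633  0.4  ] [-0.    -0.    -0.178]
[ 0.45 -0.42  0.4 ] [ 0.343 -0.138 -0.178]
[0.6 0.  0.4] [ 0.584 -0.513 -0.178]
[0.524 0.305 0.4  ] [ 0.58  -0.827 -0.177]
turn -1.5282303627350111
```

Emit:
inch_along(ticks=[{"dz": -0.05, "aperture": 0}, {"dz": -0.1, "aperture": 0}, {"dz": -0.15, "aperture": 0}, {"dz": -0.178, "aperture": 0}, {"dx": 0.34, "dy": -0.14, "dz": -0.178, "rz": -0.15, "aperture": 0}, {"dx": 0.34, "dy": -0.14, "dz": -0.178, "rz": -0.3, "aperture": 0}, {"dx": 0.34, "dy": -0.14, "dz": -0.178, "rz": -0.45, "aperture": 0}, {"dx": 0.34, "dy": -0.14, "dz": -0.178, "rz": -0.6, "aperture": 0}, {"dx": 0.34, "dy": -0.14, "dz": -0.178, "rz": -0.75, "aperture": 0}, {"dx": 0.34, "dy": -0.14, "dz": -0.178, "rz": -0.9, "aperture": 0}, {"dx": 0.34, "dy": -0.14, "dz": -0.178, "rz": -1.05, "aperture": 0}, {"dx": 0.34, "dy": -0.14, "dz": -0.178, "rz": -1.2, "aperture": 0}, {"dx": 0.34, "dy": -0.14, "dz": -0.178, "rz": -1.2, "aperture": 0}])

```text
time: 1.5
position: [0.4505, -0.4155, 0.4002]
tool_rot: [-2.363, -2.07, -0.003]
ft_force: [-0.8, -1.2, 0.0]
grip_width: 0.008
grip_force: 0.0
```

```bash
python3 -c "
from h import *
s=st()
for d in([.60,0,.40],[*toW(-.235,0),.40]): print(tool(d,s).round(3))"
```

```text
t 1.5 L [ 458.9 -206.5] z 400.2 F [-0.8 -1.2  0. ] xyaw 82.43 j [ 1.01  0.25 -0.4   1.21  0.09  1.7   0.5 ]
[0.432 0.093 0.001]
[ 0.724 -0.022  0.002]
```

Emit:
inch_along(ticks=[{"dx": 0.43, "dy": 0.095, "rz": -0.1, "aperture": 0}, {"dx": 0.43, "dy": 0.095, "rz": -0.2, "aperture": 0}, {"dx": 0.43, "dy": 0.095, "rz": -0.328, "aperture": 0}, {"dx": 0.43, "dy": 0.095, "rz": -0.328, "aperture": 0}, {"dx": 0.43, "dy": 0.095, "rz": -0.328, "aperture": 0}, {"dx": 0.43, "dy": 0.095, "rz": -0.328, "aperture": 0}, {"dx": 0.43, "dy": 0.095, "rz": -0.328, "aperture": 0}, {"dx": 0.43, "dy": 0.095, "rz": -0.328, "aperture": 0}, {"dx": 0.43, "dy": 0.095, "rz": -0.328, "aperture": 0}, {"dx": 0.724, "dy": -0.022, "rz": -0.328, "aperture": 0}, {"dx": 0.724, "dy": -0.022, "rz": -0.328, "aperture": 0}, {"dx": 0.724, "dy": -0.022, "rz": -0.328, "aperture": 0}, {"dx": 0.724, "dy": -0.022, "rz": -0.328, "aperture": 0}, {"dx": 0.724, "dy": -0.022, "rz": -0.328, "aperture": 0}, {"dx": 0.724, "dy": -0.022, "rz": -0.328, "aperture": 0}, {"dx": 0.724, "dy": -0.022, "rz": -0.328, "aperture": 0}, {"dx": 0.724, "dy": -0.022, "rz": -0.328, "aperture": 0}])

```text
time: 3.2
position: [0.5259, 0.3027, 0.4002]
tool_rot: [-2.002, -2.42, 0.001]
ft_force: [0.4, 0.3, 0.2]
grip_width: 0.003
grip_force: 0.0
```

```bash
python3 -c "
from h import *
s=st(); print(tool([*toW(-.235,0),.02],s).round(4))"
```

```text
t 3.2 L [-232.8    1.3] z 400.2 F [0.4 0.3 0.2] xyaw 100.82 j [ 0.08  0.31 -0.86  1.22  0.23  1.72 -0.54]
[ 0.0021 -0.001   0.3802]
```

Emit:
inch_along(ticks=[{"dx": 0.002, "dz": 0.05, "aperture": 0}, {"dx": 0.002, "dz": 0.1, "aperture": 0}, {"dx": 0.002, "dz": 0.15, "aperture": 0}, {"dx": 0.002, "dz": 0.2, "aperture": 0}, {"dx": 0.002, "dz": 0.25, "aperture": 0}, {"dx": 0.002, "dz": 0.3, "aperture": 0}, {"dx": 0.002, "dz": 0.35, "aperture": 0}, {"dx": 0.002, "dz": 0.375, "aperture": 0}, {"dx": 0.002, "dz": 0.385, "aperture": 0}, {"dx": 0.002, "dz": 0.385, "aperture": 0}])

```text
time: 4.2
position: [0.5274, 0.2999, 0.0143]
tool_rot: [2.009, 2.415, -0.004]
ft_force: [0.0, 0.0, -0.4]
grip_width: 0.005
grip_force: 0.0
```

```bash
python3 -c "
from h import *
s=st(); save('side','s1',(180,150,420,330),3)"
```

```text
t 4.2 L [-229.7    2.2] z 14.3 F [ 0.   0.  -0.4] xyaw 100.48 j [ 0.04  0.53 -0.75  1.75  0.42  1.03 -0.68]
```

View pics/s1.png

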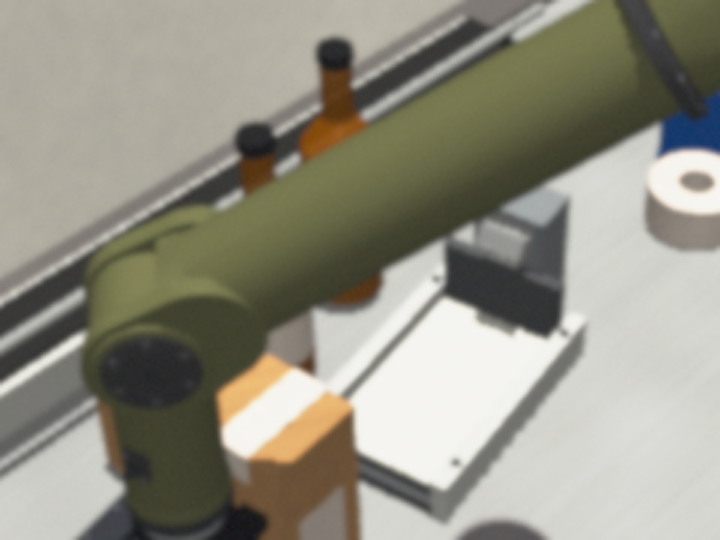

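The side view shows the gripper just behind the tall carton (carton top at crop ~(285, 410)), with the loader clear. Now I'll push slowly.

Emit:
inch_along(ticks=[{"dx": -0.008, "aperture": 0}, {"dx": -0.016, "aperture": 0}, {"dx": -0.024, "aperture": 0}, {"dx": -0.032, "aperture": 0}, {"dx": -0.04, "aperture": 0}, {"dx": -0.047, "aperture": 0}, {"dx": -0.054, "aperture": 0}, {"dx": -0.06, "aperture": 0}, {"dx": -0.06, "aperture": 0}])

```text
time: 5.15
position: [0.5388, 0.2432, 0.0159]
tool_rot: [2.004, 2.418, 0.002]
ft_force: [0.4, 2.7, 0.7]
grip_width: 0.008
grip_force: 1.5
```

```bash
python3 -c "
from h import *
s=st(); save('top','t1',(150,150,420,350),2.5)"
```

```text
t 5.15 L [-171.9    2.9] z 15.9 F [0.4 2.7 0.7] xyaw 100.69 j [ 0.15  0.5  -0.75  1.79  0.4   1.01 -0.58]
```

View pics/t1.png

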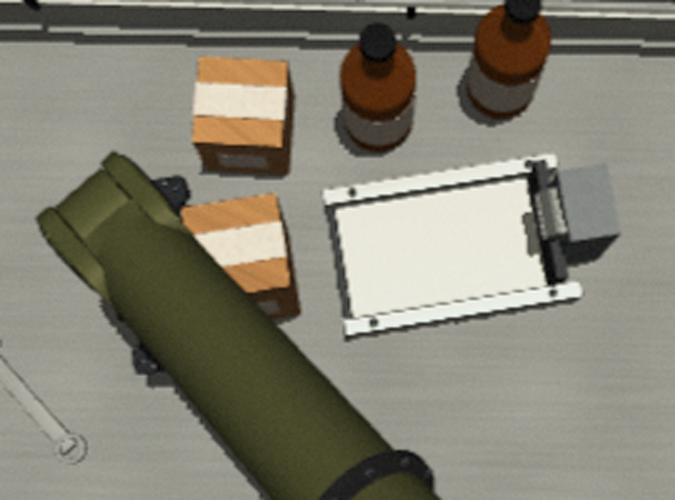

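The carton is now square to the gripper and upright, with its top's front edge at crop (275, 196)–(296, 290). I'll measure it.

```bash
python3 -c "
from h import *
l=toL(ray('top',[[150+276/2.5,150+195/2.5],[150+294/2.5,150+289/2.5]],.21)); print(l, np.diff(l,axis=0)); print(toL(ray('top',[[150+276/2.5,150+195/2.5],[150+182/2.5,150+209/2.5]],.21)))"
```

```text
[[-0.04233028  0.04228129]
 [-0.03936658 -0.04851585]] [[ 0.00296369 -0.09079714]]
[[-0.04233028  0.04228129]
 [-0.13092585  0.04346094]]
```

Emit:
inch_along(ticks=[{"dx": -0.008, "aperture": 0}, {"dx": -0.016, "aperture": 0}, {"dx": -0.023, "aperture": 0}, {"dx": -0.03, "aperture": 0}, {"dx": -0.034, "aperture": 0}, {"dx": -0.037, "aperture": 0}, {"dx": -0.039, "aperture": 0}, {"dx": -0.039, "aperture": 0}])

```text
time: 6.0
position: [0.5453, 0.2059, 0.0157]
tool_rot: [2.004, 2.42, 0.001]
ft_force: [-1.5, 4.9, 2.2]
grip_width: 0.007
grip_force: 2.4
```

```bash
python3 -c "
from h import *
s=st()"
```

```text
t 6.0 L [-134.1    2.3] z 15.7 F [-1.5  4.9  2.2] xyaw 100.75 j [ 0.21  0.48 -0.75  1.81  0.38  1.   -0.51]
```

Emit:
inch_along(ticks=[{"dx": -0.002, "aperture": 0}, {"dx": -0.004, "aperture": 0}, {"dx": -0.004, "aperture": 0}])

```text
time: 6.3
position: [0.546, 0.202, 0.0157]
tool_rot: [-2.004, -2.42, -0.001]
ft_force: [0.5, 4.9, 2.0]
grip_width: 0.006
grip_force: 2.4
```

Emit:
inch_along(ticks=[{"dx": -0.002, "aperture": 0}, {"dx": -0.003, "aperture": 0}, {"dx": -0.003, "aperture": 0}])

```text
time: 6.6
position: [0.5464, 0.2001, 0.016]
tool_rot: [-2.003, -2.419, -0.003]
ft_force: [0.1, 6.9, 3.8]
grip_width: 0.005
grip_force: 3.4
```

```bash
python3 -c "
from h import *
s=st(); save('top','t2',(150,150,420,350),2.5)"
```

```text
t 6.6 L [-128.1    2.3] z 16.0 F [0.1 6.9 3.8] xyaw 100.76 j [ 0.23  0.48 -0.75  1.81  0.38  1.   -0.49]
```

View pics/t2.png

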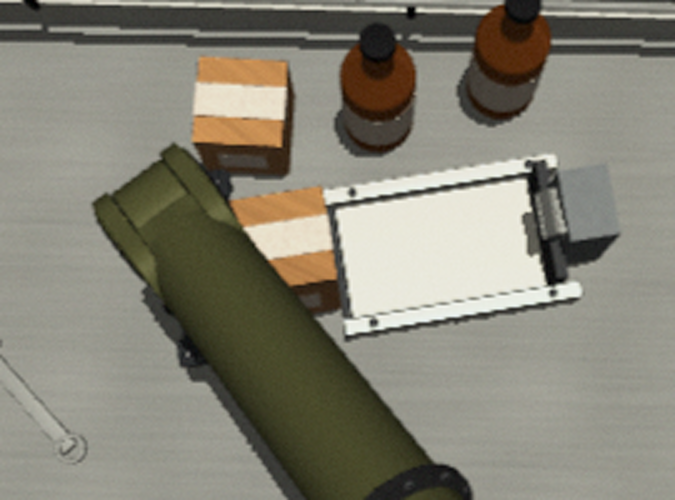

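The carton stands upright at the loader's mouth, with its top's front edge at crop (324, 187)–(341, 280). I'll check that against the wall.

```bash
python3 -c "
from h import *
print(toL(ray('top',[[150+324.5/2.5,150+187/2.5],[150+341/2.5,150+280/2.5],[150+233/2.5,150+201/2.5]],.21)))"
```

```text
[[ 0.00372196  0.04240728]
 [ 0.00491416 -0.04739263]
 [-0.08287225  0.04320466]]
```

Emit:
inch_along(ticks=[{"dx": -0.002, "aperture": 0}, {"dx": -0.003, "aperture": 0}, {"dx": -0.003, "aperture": 0}])

```text
time: 6.95
position: [0.5466, 0.1997, 0.0167]
tool_rot: [-2.0, -2.419, -0.006]
ft_force: [-2.2, 10.5, 6.9]
grip_width: 0.006
grip_force: 5.5
```

The push stalled and force rose to 10.5 N, so the carton is square against the wall and about 2.5 mm off centre. Next I'll back off, rise, and push the top with the fingers half open.

Emit:
inch_along(ticks=[{"dx": 0.02, "dy": -0.005, "aperture": 0.5}, {"dx": 0.035, "dy": -0.005, "aperture": 0.5}, {"dx": 0.035, "dy": -0.005, "dz": -0.05, "aperture": 0.5}, {"dx": 0.035, "dy": -0.005, "dz": -0.1, "aperture": 0.5}, {"dx": 0.035, "dy": -0.005, "dz": -0.15, "aperture": 0.5}, {"dx": 0.035, "dy": -0.005, "dz": -0.158, "aperture": 0.5}, {"dx": 0.035, "dy": -0.005, "dz": -0.158, "aperture": 0.5}, {"dx": 0.01, "dy": -0.005, "dz": -0.158, "aperture": 0.5}, {"dx": -0.01, "dy": -0.005, "dz": -0.158, "aperture": 0.5}, {"dx": -0.01, "dy": -0.005, "dz": -0.158, "aperture": 0.5}])

```text
time: 7.95
position: [0.5439, 0.1797, 0.1705]
tool_rot: [-2.011, -2.413, 0.009]
ft_force: [-0.1, 0.0, -0.5]
grip_width: 0.502
grip_force: 0.0
```

```bash
python3 -c "
from h import *
s=st()"
```

```text
t 7.95 L [-108.6   -3.9] z 170.5 F [-0.1  0.  -0.5] xyaw 100.38 j [ 0.33  0.29 -0.82  1.69  0.22  1.27 -0.35]
```

Emit:
inch_along(ticks=[{"dx": -0.008, "aperture": 0.5}, {"dx": -0.016, "aperture": 0.5}, {"dx": -0.024, "aperture": 0.5}, {"dx": -0.032, "aperture": 0.5}, {"dx": -0.04, "aperture": 0.5}, {"dx": -0.048, "aperture": 0.5}, {"dx": -0.048, "aperture": 0.5}])

```text
time: 8.65
position: [0.5534, 0.135, 0.1732]
tool_rot: [2.007, 2.415, -0.003]
ft_force: [0.7, 0.4, 0.2]
grip_width: 0.502
grip_force: 0.2
```

```bash
python3 -c "
from h import *
s=st(); save('side','s2',(200,150,440,330),3)"
```

```text
t 8.65 L [-62.8  -2.9] z 173.2 F [0.7 0.4 0.2] xyaw 100.56 j [ 0.41  0.27 -0.8   1.7   0.2   1.26 -0.26]
```

View pics/s2.png

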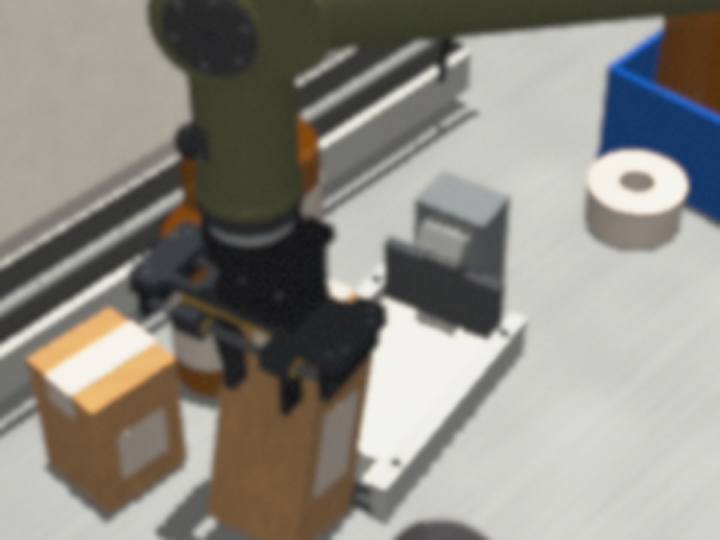

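The carton is tilting forward over the wall, with its top under the gripper. The bottles are tall, so I'll check the side clearance before going on.

```bash
python3 -c "
from h import *
print(toL(ray('top',[[301.5,166],[357.5,154]],.28)), toL(ray('top',[[301,205],[347,192]],0.0)))"
```

```text
[[0.07409818 0.15387629]
 [0.20519261 0.16140196]] [[0.06892725 0.13430043]
 [0.19988638 0.14998364]]
```

Emit:
inch_along(ticks=[{"dx": -0.007, "aperture": 0.5}, {"dx": -0.014, "aperture": 0.5}, {"dx": -0.021, "aperture": 0.5}, {"dx": -0.028, "aperture": 0.5}, {"dx": -0.035, "aperture": 0.5}, {"dx": -0.04, "aperture": 0.5}, {"dx": -0.04, "aperture": 0.5}, {"dx": -0.04, "aperture": 0.5}, {"dx": -0.04, "aperture": 0.5}, {"dx": -0.04, "aperture": 0.5}])

```text
time: 9.7
position: [0.5603, 0.0989, 0.1735]
tool_rot: [-2.003, -2.42, -0.0]
ft_force: [-0.3, 0.0, -0.3]
grip_width: 0.498
grip_force: 0.0
```

```bash
python3 -c "
from h import *
s=st(); save('side','s3',(200,150,440,330),3)"
```

```text
t 9.7 L [-26.1  -2.9] z 173.5 F [-0.3  0.  -0.3] xyaw 100.76 j [ 0.46  0.26 -0.79  1.7   0.19  1.26 -0.18]
```

View pics/s3.png

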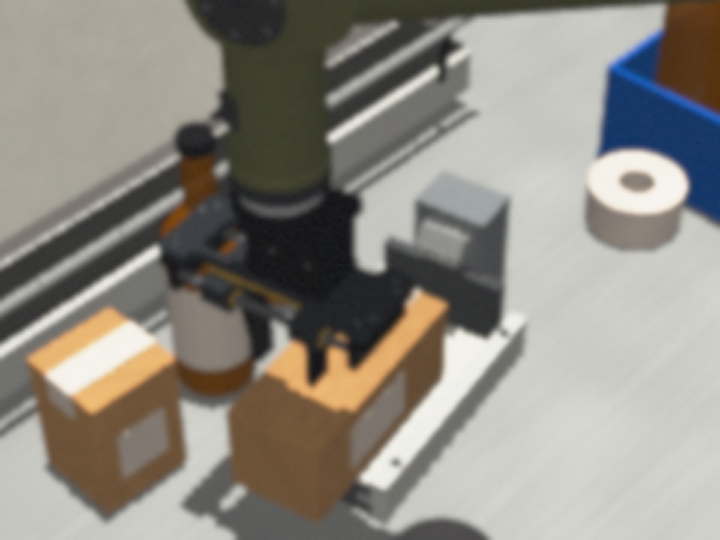

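The carton lies on the plate (rear end at crop ~(290, 460), front end near the end stop). Next I'll go back, down, and push it home.

Emit:
inch_along(ticks=[{"dx": 0.045, "aperture": 0.5}, {"dx": 0.09, "aperture": 0.5}, {"dx": 0.09, "aperture": 0.5}, {"dx": 0.09, "dz": 0.05, "aperture": 0.5}, {"dx": 0.09, "dz": 0.1, "aperture": 0.5}, {"dx": 0.09, "dz": 0.111, "aperture": 0.5}, {"dx": 0.09, "dz": 0.111, "aperture": 0.5}, {"dx": 0.075, "dz": 0.111, "aperture": 0.5}, {"dx": 0.065, "dz": 0.111, "aperture": 0.5}, {"dx": 0.055, "dz": 0.111, "aperture": 0.5}, {"dx": 0.045, "dz": 0.111, "aperture": 0.5}, {"dx": 0.035, "dz": 0.111, "aperture": 0.5}, {"dx": 0.025, "dz": 0.111, "aperture": 0.5}, {"dx": 0.015, "dz": 0.111, "aperture": 0.5}, {"dx": 0.005, "dz": 0.111, "aperture": 0.5}, {"dx": -0.005, "dz": 0.111, "aperture": 0.5}, {"dx": -0.012, "dz": 0.111, "aperture": 0.5}, {"dx": -0.012, "dz": 0.111, "aperture": 0.5}])

```text
time: 11.55
position: [0.5631, 0.0857, 0.0628]
tool_rot: [2.005, 2.418, 0.0]
ft_force: [0.7, 1.0, 0.1]
grip_width: 0.5
grip_force: 0.1
```

```bash
python3 -c "
from h import *
s=st()"
```

```text
t 11.55 L [-12.6  -2.6] z 62.8 F [0.7 1.  0.1] xyaw 100.67 j [ 0.44  0.38 -0.76  1.81  0.3   1.06 -0.24]
```

Now the last bit, in small steps while watching force.

Emit:
inch_along(ticks=[{"dx": -0.004, "aperture": 0.5}, {"dx": -0.008, "aperture": 0.5}, {"dx": -0.008, "aperture": 0.5}])

```text
time: 11.85
position: [0.5638, 0.0799, 0.0627]
tool_rot: [-2.003, -2.419, -0.001]
ft_force: [-1.2, 4.8, 2.4]
grip_width: 0.505
grip_force: 2.2
```

Emit:
inch_along(ticks=[{"dx": -0.003, "aperture": 0.5}, {"dx": -0.005, "aperture": 0.5}, {"dx": -0.005, "aperture": 0.5}])

```text
time: 12.15
position: [0.5646, 0.0756, 0.0627]
tool_rot: [-2.002, -2.419, -0.002]
ft_force: [-0.7, 5.1, 3.5]
grip_width: 0.497
grip_force: 2.8
```

```bash
python3 -c "
from h import *
s=st()"
```

```text
t 12.15 L [-2.4 -3. ] z 62.7 F [-0.7  5.1  3.5] xyaw 100.79 j [ 0.46  0.38 -0.75  1.81  0.29  1.06 -0.22]
```

Emit:
inch_along(ticks=[{"dx": -0.003, "aperture": 0.5}, {"dx": -0.004, "aperture": 0.5}, {"dx": -0.004, "aperture": 0.5}])

```text
time: 12.45
position: [0.5646, 0.0753, 0.0627]
tool_rot: [-1.998, -2.418, -0.006]
ft_force: [-2.5, 11.6, 2.4]
grip_width: 0.501
grip_force: 6.0
```

Emit:
inch_along(ticks=[{"dx": -0.003, "aperture": 0.5}, {"dx": -0.004, "aperture": 0.5}, {"dx": -0.004, "aperture": 0.5}])

```text
time: 12.75
position: [0.5646, 0.0755, 0.0628]
tool_rot: [-1.993, -2.417, -0.011]
ft_force: [-4.5, 19.2, 2.4]
grip_width: 0.5
grip_force: 9.6
```

```bash
python3 -c "
from h import *
s=st()"
```

```text
t 12.75 L [-2.3 -3. ] z 62.8 F [-4.5 19.2  2.4] xyaw 100.98 j [ 0.47  0.38 -0.76  1.81  0.29  1.06 -0.2 ]
```

Force rose to 19 N without any motion, so the carton is home. I'll back off, rise over its middle, and check where it stands.

Emit:
inch_along(ticks=[{"dx": 0.02, "aperture": 0.5}, {"dx": 0.035, "aperture": 0}, {"dx": 0.035, "dz": -0.05, "aperture": 0}, {"dx": 0.035, "dz": -0.09, "aperture": 0}, {"dx": 0.035, "dz": -0.09, "aperture": 0}, {"dx": -0.05, "dz": -0.09, "aperture": 0}, {"dx": -0.1, "dz": -0.09, "aperture": 0}, {"dx": -0.12, "dz": -0.09, "aperture": 0}, {"dx": -0.12, "dz": -0.09, "aperture": 0}, {"dx": -0.12, "dz": -0.09, "aperture": 0}])

```text
time: 13.75
position: [0.5883, -0.0554, 0.1513]
tool_rot: [-2.011, -2.413, 0.003]
ft_force: [-1.0, 0.4, -0.8]
grip_width: 0.005
grip_force: 0.0
```

```bash
python3 -c "
from h import *
s=st(); im=save('top','t3',(180,140,420,320),3)"
```

```text
t 13.75 L [130.7  -4.1] z 151.3 F [-1.   0.4 -0.8] xyaw 100.4 j [ 0.65  0.32 -0.72  1.67  0.22  1.23  0.06]
```

View pics/t3.png

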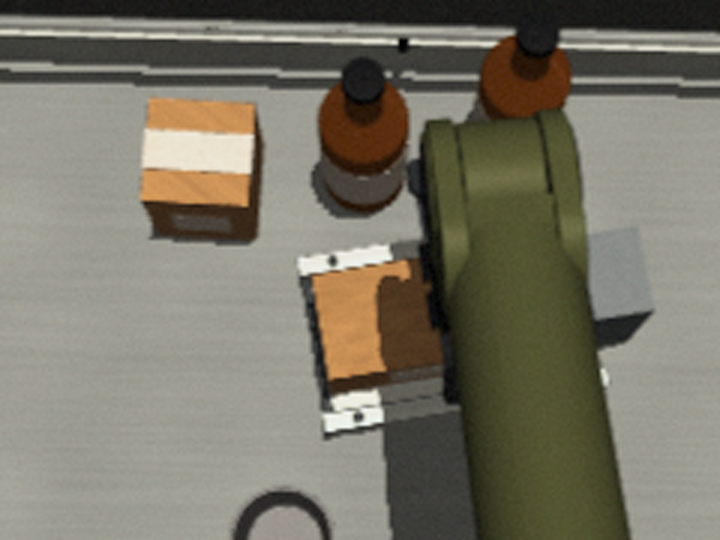

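The carton lies inside the loader between the guides; its upper rear edge runs from crop (313, 275) to (329, 378). I'll check where that edge is, then press.

```bash
python3 -c "
from h import *
print(toL(ray('top',[[180+313/3,140+275/3],[180+329/3,140+378/3]],.118)))"
```

```text
[[ 0.01184145  0.04359624]
 [ 0.01107204 -0.0443242 ]]
```

Emit:
inch_along(ticks=[{"dz": 0.015, "aperture": 0}, {"dz": 0.028, "aperture": 0}, {"dz": 0.034, "aperture": 0}, {"dz": 0.038, "aperture": 0}, {"dz": 0.038, "aperture": 0}])

```text
time: 14.3
position: [0.5881, -0.0509, 0.1138]
tool_rot: [-2.001, -2.42, 0.001]
ft_force: [-0.1, 0.4, 1.3]
grip_width: 0.004
grip_force: 0.6
```

```bash
python3 -c "
from h import *
s=st()"
```

```text
t 14.3 L [126.2  -3.4] z 113.8 F [-0.1  0.4  1.3] xyaw 100.8 j [ 0.63  0.36 -0.71  1.72  0.25  1.17  0.04]
```

Emit:
inch_along(ticks=[{"dz": 0.002, "aperture": 0}, {"dx": -0.001, "dz": 0.004, "aperture": 0}, {"dx": -0.002, "dz": 0.006, "aperture": 0}, {"dx": -0.002, "dz": 0.006, "aperture": 0}])

```text
time: 14.7
position: [0.5894, -0.0519, 0.1093]
tool_rot: [-2.002, -2.42, -0.002]
ft_force: [-0.9, 2.2, 3.5]
grip_width: 0.005
grip_force: 2.2
```

Emit:
inch_along(ticks=[{"dz": 0.002, "aperture": 0}, {"dz": 0.004, "aperture": 0}, {"dz": 0.004, "aperture": 0}])

```text
time: 15.0
position: [0.5895, -0.052, 0.1057]
tool_rot: [-2.003, -2.42, -0.002]
ft_force: [-3.3, 3.2, 7.1]
grip_width: 0.004
grip_force: 3.4
```

```bash
python3 -c "
from h import *
s=st()"
```

```text
t 15.0 L [127.6  -2.3] z 105.7 F [-3.3  3.2  7.1] xyaw 100.79 j [ 0.63  0.37 -0.71  1.72  0.26  1.15  0.04]
```

Emit:
inch_along(ticks=[{"dx": -0.001, "dz": 0.002, "aperture": 0}, {"dx": -0.001, "dz": 0.004, "aperture": 0}, {"dx": -0.001, "dz": 0.004, "aperture": 0}])

```text
time: 15.3
position: [0.5895, -0.052, 0.1024]
tool_rot: [-2.001, -2.42, -0.003]
ft_force: [-5.9, 3.8, 10.6]
grip_width: 0.006
grip_force: 5.6
```

Emit:
inch_along(ticks=[{"dx": -0.001, "dz": 0.002, "aperture": 0}, {"dx": -0.001, "dz": 0.004, "aperture": 0}, {"dx": -0.001, "dz": 0.004, "aperture": 0}])

```text
time: 15.6
position: [0.5896, -0.0521, 0.1022]
tool_rot: [-2.001, -2.421, -0.001]
ft_force: [-15.6, 6.0, 34.0]
grip_width: 0.003
grip_force: 16.7
```

```bash
python3 -c "
from h import *
s=st()"
```

```text
t 15.6 L [127.7  -2.2] z 102.2 F [-15.6   6.   34. ] xyaw 100.85 j [ 0.63  0.37 -0.71  1.72  0.26  1.14  0.04]
```

It bottomed at z = 102.2 mm, which is the full 16 mm. I'll release gently and watch where contact is lost.

Emit:
inch_along(ticks=[{"dz": -0.004, "aperture": 0}, {"dz": -0.008, "aperture": 0}, {"dz": -0.009, "aperture": 0}, {"dz": -0.009, "aperture": 0}])

```text
time: 16.0
position: [0.5907, -0.0551, 0.1065]
tool_rot: [2.003, 2.418, 0.003]
ft_force: [-0.0, 4.6, 7.4]
grip_width: 0.004
grip_force: 3.9
```

Emit:
inch_along(ticks=[{"dz": -0.003, "aperture": 0}, {"dz": -0.005, "aperture": 0}, {"dz": -0.005, "aperture": 0}])

```text
time: 16.3
position: [0.589, -0.0571, 0.1099]
tool_rot: [-2.005, -2.418, 0.003]
ft_force: [-0.4, -0.5, -0.3]
grip_width: 0.006
grip_force: 0.0
```

Emit:
inch_along(ticks=[{"dz": -0.03, "aperture": 0}, {"dz": -0.08, "aperture": 0}, {"dz": -0.13, "aperture": 0}, {"dz": -0.18, "aperture": 0}, {"dx": 0.05, "dz": -0.2, "aperture": 0}, {"dx": 0.1, "dz": -0.2, "aperture": 0}, {"dx": 0.15, "dz": -0.2, "aperture": 0}, {"dx": 0.2, "dz": -0.2, "aperture": 0}, {"dx": 0.25, "dz": -0.2, "aperture": 0}, {"dx": 0.3, "dz": -0.2, "aperture": 0}, {"dx": 0.35, "dz": -0.2, "aperture": 0}, {"dx": 0.35, "dz": -0.2, "aperture": 0}])

```text
time: 17.5
position: [0.52, 0.2958, 0.31]
tool_rot: [-1.987, -2.428, -0.002]
ft_force: [-0.7, 1.3, 0.3]
grip_width: 0.007
grip_force: 0.0
```

```bash
python3 -c "
from h import *
s=st(); save('side','s4',(220,170,420,320),4); save('top','t4')"
```

```text
t 17.5 L [-227.1   -5.8] z 310.0 F [-0.7  1.3  0.3] xyaw 101.4 j [ 0.18  0.3  -0.93  1.42  0.23  1.54 -0.53]
```

View pics/s4.png

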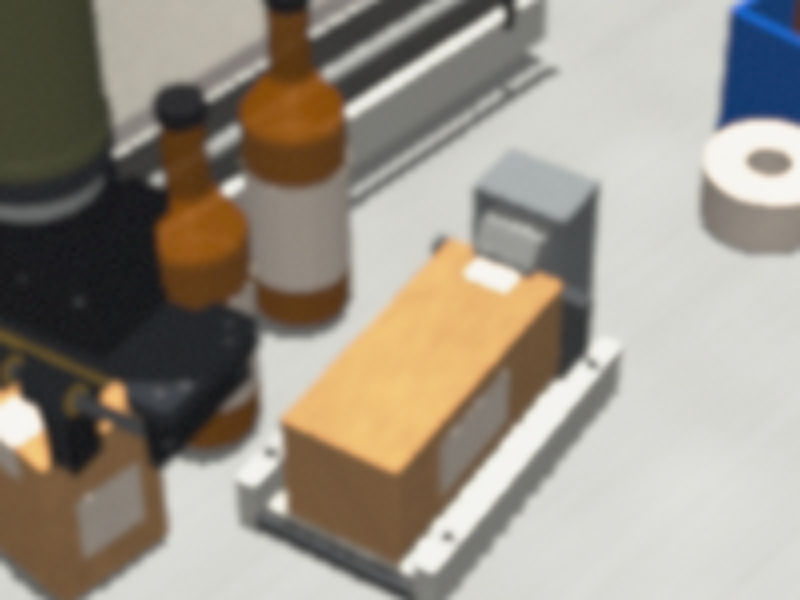

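The carton lies down in the loader with the bolt nose over its upper front edge; its rear top corners are at crop (282, 425) and (397, 473). Contact was lost between 106 and 110 mm. I'll confirm the height across the two views and check that the bystanders haven't moved.

```bash
python3 - <<'E'
from h import *
a=cv2.imread("pics/top0.png"); b=cv2.imread("pics/t4.png")
d=(cv2.absdiff(a,b).max(2)>40).astype(np.uint8); n,l,s,c=cv2.connectedComponentsWithStats(d)
print([x.tolist() for x in s[1:] if x[4]>25])
px=[[220+282/4,170+425/4],[220+397/4,170+473/4]]
for z in(.102,.108,.118): print(z,toL(ray("side",px,z)).round(4).tolist())
h=cv2.cvtColor(b,cv2.COLOR_BGR2HSV); m=((h[...,1]>100)&(h[...,2]>130)).astype(np.uint8); m[:,:278]=0;m[:,375:]=0;m[:215]=0;m[285:]=0
ct=max(cv2.findContours(m,cv2.RETR_EXTERNAL,cv2.CHAIN_APPROX_NONE)[0],key=cv2.contourArea); p=cv2.boxPoints(cv2.minAreaRect(ct))
for z in(.108,.118): w=toL(ray("top",p,z)); print(z,w.round(4).tolist(),np.linalg.norm(np.diff(w,axis=0),axis=1))
E
```

```text
[[85, 174, 555, 306, 32120], [284, 219, 88, 54, 3364], [296, 446, 57, 34, 1069], [273, 464, 7, 11, 44], [357, 473, 10, 7, 33]]
0.102 [[0.0087, 0.0436], [0.0125, -0.0415]]
0.108 [[0.004, 0.04], [0.0078, -0.0446]]
0.118 [[-0.0038, 0.034], [-0.0001, -0.0498]]
0.108 [[0.0092, 0.0445], [0.2216, 0.0453], [0.2195, -0.0441], [0.0095, -0.0442]] [0.21236956 0.08947557 0.2100142 ]
0.118 [[0.0092, 0.0425], [0.2201, 0.0432], [0.218, -0.0456], [0.0094, -0.0457]] [0.21090276 0.08885757 0.20856367]
```

```bash
python3 -c "
from bench import ctrl, get_image, camera_model, close_job
print(close_job())"
```

```text
the job is handed in; nothing more can be done
None
```

The carton lies latched down (about 10 mm) and fully home in the loader, and the job was handed in at about 18 s; no bystander was touched, but the arm hid part of my last check picture, so I couldn't confirm by camera that every one stayed exactly in place.

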